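Put the forehead thermometer away and shut the desk drawer

ROBOT

A 6-joint arm with a two-finger parallel gripper is mounted at the origin on the work surface. World frame = base frame: x ahead of the robot, y to its left, z up, the work surface at z = 0. Lengths are in mm, angles in rad, forces in N, time in s.
With the tool pointing down it reaches from about 275 to 750 mm from the base axis. Payload 10.2 kg.
Tool frame: the origin (TCP) lies at the very end of the fingers, on their centre line; the grasp point (between the pads) lies 19 mm behind it (robot.hold_point_z is the distance from the TCP to the grasp point, in mm); z points along the fingers, y is the line along which they close (so a half turn about z gives the same grasp; the last joint's range is limited). The gripper opens to 85 mm and grips with 20 to 120 N. Pads are 22 mm wide; open, the fingers measure 114 mm over their backs; the gripper's body (76 mm by 85 mm) begins 54 mm behind the grasp point. The pads swing forward as they close: fully open they stand 13 mm farther back than shut.
Start: joints at [-1.393, 0.313, 1.498, -0, 1.331, -0.223], TCP at [204.819, -483.405, 231.294] pointing down, gripper open.
Joint ranges: [-2.94, 2.94], [-0.97, 2.17], [0.19, 2.56], [-1.23, 4.37], [0.02, 3.11], [-2.88, 2.88]. Speed limits (rad/s): [2.39, 2.39, 3.01, 3.14, 3.14, 3.14].

INTERFACE

Orientations are given as [roll, pitch, yaw] about the fixed x, y, z axes, in that order (R = Rz(yaw) Ry(pitch) Rx(roll)).
In Python, from workcell import status, imaging, robot gives the robot as it stands.
- The arm moves only by the tool move_arm, never from a script. Its argument "rows" is a list of rows, each a list of 5 numbers: the shift along the tool's x, y, z in cm, then the turn about the tool's z in rad, then the closure, from -1 (fully open) to 1 (shut). A call has 1 to 10 rows; each row is the pose to reach, as a shift and turn from the pose commanded when the call began, along the tool's axes at that moment; what a row does not reach only later rows make up. A row lasts 1/12 s, in which the tool goes at most 41.7 mm and 7.16 degrees, less where a joint would pass 70% of its speed; a pose out of reach is approached as far as the arm can. A call with a gripper value outside its range is refused whole. The fingers move at their own pace and stop on an object; "newtons" is the grip in N (left out, the last holds). Time passes only in rows, so rows that repeat a pose let the fingers close. It gives the time, the measured TCP pose, the force, the opening and the grip force at its end, in the units of the state.
- status.sense(): the state, without advancing time (a new reading comes with each control period).
- imaging.capture(name): name is "side" or "top" or "wrist"; returns a dict with "pixels" (384x512x3 uint8, red, green, blue), "z_map" (384x512 float32, mm along the optical axis (not along the pixel's ray), 0 where there is no reading), "vfov" (degrees; the focal length in pixels is half the picture's height over the tangent of half this angle, whatever the lens; pixels are square), "cx", "cy" (the principal point, pixels), "origin" and "attitude" of the camera in the world; the wrist camera has in their place "tool_from_camera" (4x4, takes a point from camera to tool coordinates, whose origin is the TCP and whose axes are the flange's). Camera axes: x right, y down, z forward; pixel columns grow to the right and rows downward; lengths in mm; the calibration is good to about 2 mm. A picture is of the moment at which its call begins: read the wrist's pose just before it.
- robot.job_done(): hands the job in; it is judged then, once.
The state is a dict: "clock": time; "joint_positions": joint angles; "dq": joint speeds; "tau": joint torques, N m; "eef_pos": TCP position; "orientation": TCP orientation; "wrist_force": force on the tool from outside, world axes, zero at the start; "ft_torque": the same for the moment, N m; "finger_gap": finger opening in mm; "grasp_force": force on a finger pad.
Only numpy, scipy, OpenCV 4.12 (cv2) and the standard library are available. Lean on these libraries where they do the work, as an engineer would, in place of code of your own. Each camera call takes 0.05 s, during which the arm holds its last target. There are 200 camera calls.

TASK

End of the shift at the gatehouse: lay the forehead thermometer on its side in the empty wide bay of the open top drawer, setting it down rather than dropping it. Then push the drawer home smoothly, without slamming it, until it snaps in at its catch and sits flush. Leave the pump bottle, spray bottle and stapler where they stand, and keep the desk unit's lower drawer shut.

Things in the scene. Friction and masses are not known exactly. Their poses are not given: they have to be found in the camera images.
- thermometer_grip (a point): White pistol-shaped forehead thermometer, 170 g, on its side, 40 mm high as it lies. Point: on the barrel's centre line, half-way up, in its clear part, 42 mm wide in y. Axes: x along the barrel to the sensing end, z up. Barrel: x -82 to +60, y -21 to +21 mm. Pistol grip with trigger: x -79 to -34, y -21 to -82 mm.
- bay (a point): Point on the floor (95 mm above the desk) of the empty wide bay in the top drawer, mid-width, at the inner foot of the drawer front; moves with the drawer. Axes: x the way the drawer closes, y left seen from the front, z up. The bay runs x 0 to 292, y -92 to 92 mm; walls 50 mm high, divider to the full narrow bay (+y side) 43 mm. Open from above only up to x = drawer opening - 4 mm.
- front (a point): Point on the outer face of the top drawer's white front, mid-width, 154 mm above the desk; moves with the drawer, axes as for the bay. The front is a flat panel 18 mm thick, 298 mm wide, from 88 to 169 mm above the desk. In its middle a steel cup pull, 96 mm wide, stands out 28 mm, from 109 to 132 mm above the desk. At home this face is 18 mm before the unit's mouth.
- top_drawer (a joint): Opening of the top drawer in m: 0 is home, 0.225 fully out. Friction 1 to 2 N. A spring ball catch meets it about 13 mm before home: there it takes a push of about 11 N. Let go 7 to 13 mm before home it springs back out a little; from about 3 mm it snaps home, and is held there against about 6 N.
- low_drawer (a joint): Opening of the lower drawer in m: 0 is home, where it is and stays. Its front and pull are like the top drawer's, 83 mm lower. Both are in a grey steel desk unit fixed to the desk, 340 deep, 300 wide, 172 mm high; folders lie on it, to 193 mm above the desk, from 95 mm behind its mouth.
- pump_bottle: Hand-cleanser pump bottle of white plastic, 70 mm across and 187 mm high, spout 47 mm out to its -x; origin at the centre of its underside. Stays where it stands.
- spray_bottle: Clear trigger-spray bottle with a black head, 78 mm across and 234 mm high, head reaching 68 mm to its -x side; origin at the centre of its underside. Stays where it stands.
- stapler: Black desk stapler, 135 x 36 mm, 60 mm high, along its x axis; origin at the centre of its underside. Stays where it is.
Things that resemble listed ones, but are neither listed nor needed, are in the scene too. What is shaped like the part that bears thermometer_grip but red is not meant.

How it is judged (in metres and radians):
On the way, in this order (a step that is already met when the one before it is completed fails the run):
1. the thermometer lies released and flat on the floor of the wide bay, the drawer still open (y of thermometer_grip in the frame of bay between -0.073 and 0.073 m and x of thermometer_grip in the frame of bay between 0.018 and 0.274 m and z of thermometer_grip in the frame of bay below 0.026 m and (angle between thermometer_grip's own z axis and vertical below 0.12 rad or angle between thermometer_grip's own z axis and vertical above 3.02 rad) and contact force between the fingers and thermometer below 0.1 N and value of joint top_drawer above 0.05 m), for 0.2 s.
2. the drawer is home at its catch (value of joint top_drawer below 0.003 m), for 0.2 s.
At the end, for the whole second after the job is handed in: The top drawer is home within 3 mm (held by its catch), the thermometer lies at rest, flat (within 7 degrees) on the floor of the wide bay inside it, either way round, the lower drawer is shut within 3 mm (value of joint each of top_drawer, low_drawer below 0.003 m and y of thermometer_grip in the frame of bay between -0.073 and 0.073 m and x of thermometer_grip in the frame of bay between 0.018 and 0.274 m and z of thermometer_grip in the frame of bay below 0.026 m and (angle between thermometer_grip's own z axis and vertical below 0.12 rad or angle between thermometer_grip's own z axis and vertical above 3.02 rad) and linear speed of thermometer below 0.02 m/s); the robot touches nothing.
It fails at once if the thermometer is dropped or thrown (out of the fingers, faster than 0.75 m/s: a fall of about 30 mm) (contact force between the fingers and thermometer below 0.05 N and linear speed of thermometer above 0.75 m/s).
It fails at once if the drawer is slammed (moves in faster than 0.5 m/s) (velocity of joint top_drawer below -0.5 m/s).
It fails at once if the pump bottle, spray bottle or stapler is moved more than 25 mm or a bottle tipped (distance of any of pump_bottle, spray_bottle, stapler from where it was at the start of the episode above 0.025 m or angle between any of pump_bottle, spray_bottle's own z axis and vertical above 0.3 rad).
It fails at once if the lower drawer is pulled open more than 20 mm (value of joint low_drawer above 0.02 m).
It also fails if it takes over 59 s, if anything falls off the work surface, if the arm or the gripper's body presses on something with over 40 N, if the wrist force passes 120 N, or if a joint passes its speed limit or range.

## Working session

There is one attempt and no reset: what is moved stays moved. The work goes in short steps, Python scripts to look and compute and a tool call to move; the robot and the scene stay as the last step left them, time stands still between calls to the robot, and variables do not carry over. Pictures are saved under pics/ and viewed, at most 10 in all, crops included, and the job is handed in when it is done.

Besides the shell and the picture viewer there is one more tool, called after "Emit:" as name(argument=value, ...), one argument or row to a line, values as JSON. move_arm: Moves the arm, as the interface text tells. Its arguments: {"type":"object","properties":{"rows":{"type":"array"},"newtons":{"type":"number"}},"required":["rows"]}

```bash
mkdir -p pics; cat > h.py <<'E'
import numpy as np, cv2
from workcell import status, imaging, robot
from scipy.spatial.transform import Rotation as R
def cap(n,save=None):
    s=status.sense(); c=imaging.capture(n); p=c["pixels"]; h,w=p.shape[:2]
    f=h/2/np.tan(np.radians(c["vfov"])/2)
    v,u=np.mgrid[:h,:w]; z=c["z_map"]
    P=np.stack([(u-c["cx"])/f*z,(v-c["cy"])/f*z,z],-1)
    if n=="wrist":
        T=np.array(c["tool_from_camera"]); P=P@T[:3,:3].T+T[:3,3]
        P=P@R.from_euler("xyz",s["orientation"]).as_matrix().T+np.array(s["eef_pos"])
    else:
        A=np.array(c["attitude"]); A=R.from_euler("xyz",A).as_matrix() if A.size==3 else A
        P=P@A.T+np.array(c["origin"])
    if save: cv2.imwrite("pics/"+save,p[:,:,::-1])
    return p,P,z,c
E
python3 - <<'E'
from h import *
for n in ("top","side"):
    p,P,z,c=cap(n); print(n,c["attitude"],c["origin"],c["vfov"])
    cv2.imwrite(f"pics/{n}0.png",cv2.resize(p[:,:,::-1],(800,600)))
    np.savez(n+"0.npz",p=p,P=P,z=z)
print(status.sense())
E
```

```text
top [-3.02520673  0.00733145 -1.58123171] [ 300.68856133   45.86463814 1613.48314519] 50.185136991868305
side [-2.24391717  0.01066703 -2.92840632] [308.16716424 894.43217835 789.12889278] 57.54125508000694
{'clock': 0.1, 'joint_positions': array([-1.39338239e+00,  3.13368907e-01,  1.49832477e+00, -1.70076688e-06,
        1.33103354e+00, -2.23416869e-01]), 'dq': array([ 0.00027367,  0.00043676, -0.00266447,  0.00025225,  0.00091072,
       -0.00134469]), 'tau': array([ 1.87837730e-03, -4.12902188e+01, -2.60141283e+01, -2.17443376e-04,
        3.04028348e-03,  1.30412741e-05]), 'eef_pos': array([ 204.78578174, -483.16800849,  230.81885742]), 'orientation': array([-3.14048592e+00, -2.49765930e-04,  4.00831075e-01]), 'wrist_force': array([ 0.21616434, -0.13095797,  0.5199478 ]), 'ft_torque': array([ 0.03262489, -0.04170222, -0.05327917]), 'grasp_force': 0.0, 'finger_gap': 85.49879538367468}
```

View pics/top0.png

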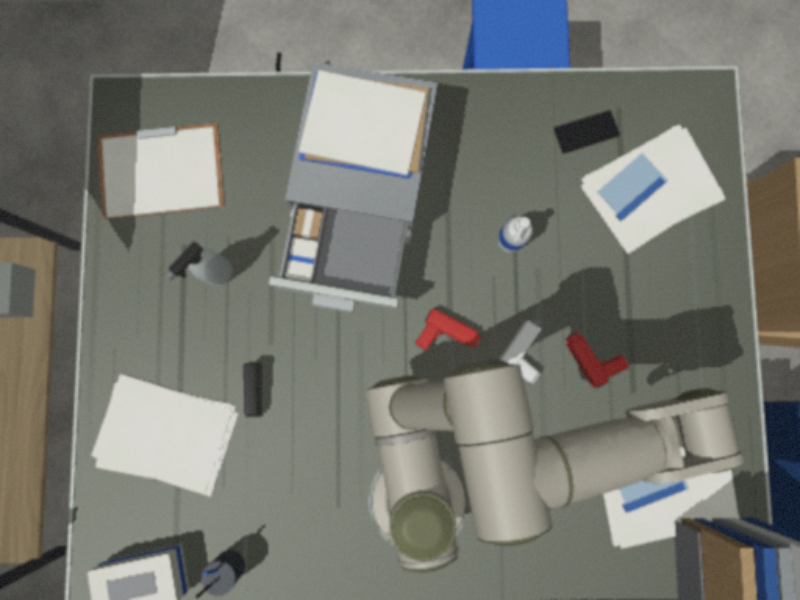

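View pics/side0.png

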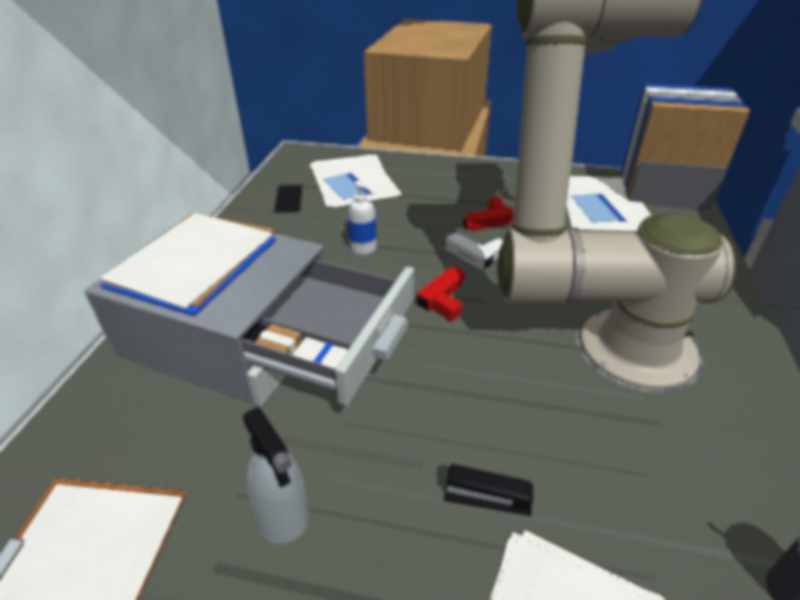

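The top view (800x600) shows three pistol shapes: red (448,328), white (522,350), red (595,360). The white one fits the description, since red is ruled out. The drawer is open at (350,245), with its wide bay empty. I'll enlarge the crop and measure.

```bash
python3 - <<'E'
from h import *
d=np.load("top0.npz"); p,P=d["p"],d["P"]; s=.64
for n,(u,v) in dict(thA=(535,328),thB=(510,358),grip=(528,374),red=(455,328),red2=(590,360),pump=(517,232),spray=(210,265),stap=(253,390),frL=(275,283),frR=(395,301),frM=(333,291),pull=(333,303),bayfl=(365,245),unitL=(290,195),unitR=(412,217),divd=(322,248),desk=(480,300)).items():
    print(n,P[int(v*s),int(u*s)].round(0))
cv2.imwrite("pics/crop.png",cv2.resize(p[190:270,250:420,::-1],None,fx=4.5,fy=4.5,interpolation=cv2.INTER_CUBIC))
# front panel points z in 150..175 
X=P.reshape(-1,3)
d=np.load("side0.npz"); Y=d["P"]; 
for n,(u,v) in dict(thA=(470,248),grip=(490,252),bayfl=(320,310),front=(375,320),frTop=(380,320)).items(): print(n,Y[int(v*s),int(u*s)].round(0))
E
```

```text
thA [ 417. -291.   45.]
thB [ 342. -228.   41.]
grip [ 304. -269.   40.]
red [420. -96.  40.]
red2 [ 336. -421.   43.]
pump [ 635. -235.  140.]
spray [564. 480. 148.]
stap [273. 400.  50.]
frL [514. 322. 174.]
frR [473.  52. 165.]
frM [496. 192. 162.]
pull [475. 195. 127.]
bayfl [619. 123.  94.]
unitL [722. 292. 172.]
unitR [666.  11. 175.]
divd [612. 225.  93.]
desk [ 489. -164.    7.]
thA [ 373. -239.   40.]
grip [ 323. -233.   37.]
bayfl [634. 123.  95.]
front [496. 211. 170.]
frTop [489. 208. 168.]
```

View pics/crop.png

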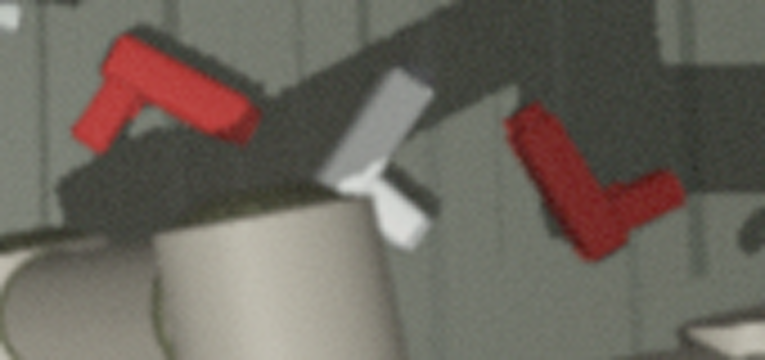

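The crop shows white barrel (375,130), its grip at (400,215) and the grip on the right of the barrel. The two red ones at (180,90) and (590,185) are decoys. The thermometer is partly hidden by the arm, so I'll segment it by height in both views.

```bash
python3 - <<'E'
from h import *
for n in ("top","side"):
    d=np.load(n+"0.npz"); p,P=d["p"].astype(int),d["P"]
    m=(P[...,2]>30)&(P[...,2]<50)&(P[...,0]>270)&(P[...,0]<460)&(P[...,1]>-345)&(P[...,1]<-170)&(p.max(-1)-p.min(-1)<40)
    X=P[m]; print(n,len(X),X.min(0),X.max(0))
    G=np.zeros((24,24),int); 
    for x,y,_ in X: G[int((460-x)/8),int((-170-y)/8)]+=1
    print("\n".join("".join("#" if g>1 else "." for g in r) for r in G))
E
```

```text
top 453 [ 284.54917638 -305.75827171   30.43676915] [ 441.3563666  -209.29916316   49.68238852]
........................
........................
..............##........
............#####.......
...........######.......
...........######.......
..........#######.......
..........######........
........#######.........
........#######.........
.......#######..........
......#######...........
......######............
.....#######............
....#######.............
.....#######............
..........###...........
..........####..........
..........#####.........
...........######.......
...........#####........
............###.........
........................
........................
side 322 [ 296.40927537 -303.36801486   30.07558822] [ 441.53806354 -202.25239132   44.39278738]
........................
........................
..............#.........
............####........
...........####.........
...........##.##........
..........######........
.........#####.#........
........######..........
........######..........
.......######...........
......#####.#...........
......######............
.....######.............
....#######.............
....########............
....#########...........
.....###.###.#..........
......##.######.........
..........##.###........
.............#..........
........................
........................
........................
```

Emit:
move_arm(
  rows=[
    [25.4, -13.9, -5, 1.0, -1],
    [25.4, -13.9, -5, 1.0, -1],
    [25.4, -13.9, -5, 1.0, -1],
    [25.4, -13.9, -5, 1.0, -1],
    [25.4, -13.9, -5, 1.0, -1],
    [25.4, -13.9, -5, 1.0, -1],
    [25.4, -13.9, -5, 1.0, -1],
    [25.4, -13.9, -5, 1.0, -1],
    [25.4, -13.9, -5, 1.0, -1],
    [25.4, -13.9, -5, 1.0, -1],
  ],
  newtons=30,
)

```text
clock: 0.93
eef_pos: [385.1, -255.2, 281.4]
orientation: [3.142, -0.0, -0.599]
wrist_force: [0.5, 0.1, 0.1]
finger_gap: 85.2
grasp_force: 0.0
```

```bash
python3 - <<'E'
from h import *
p,P,z,c=cap("wrist","w1.png"); np.savez("w1.npz",p=p,P=P); s=status.sense(); print(s["eef_pos"],s["orientation"],s["joint_positions"])
d,D=cap("top","t1.png")[:2]; np.savez("t1.npz",p=d,P=D)
for n,(p,P) in dict(w=(p,P),t=(d,D)).items():
    m=(P[...,2]>31)&(P[...,2]<50)&(P[...,0]>270)&(P[...,0]<460)&(P[...,1]>-345)&(P[...,1]<-190)&(p.astype(int).max(-1)-p.min(-1)<45)
    X=P[m][:,:2]; print(n,len(X))
    if len(X)>50:
        G=np.zeros((200,200),np.uint8); 
        for x,y in X: G[int(460-x),int(-180-y)]=255
        G=cv2.morphologyEx(G,cv2.MORPH_CLOSE,np.ones((9,9))); cv2.imwrite(f"pics/g_{n}.png",G)
E
```

```text
[ 384.5659382  -255.96914389  281.08843775] [ 3.14152295e+00  4.32576264e-04 -5.96299127e-01] [-8.41657944e-01  1.38095397e-01  1.58701497e+00 -1.74751795e-04
  1.41688497e+00  1.32546432e+00]
w 3730
t 8
```

View pics/w1.png

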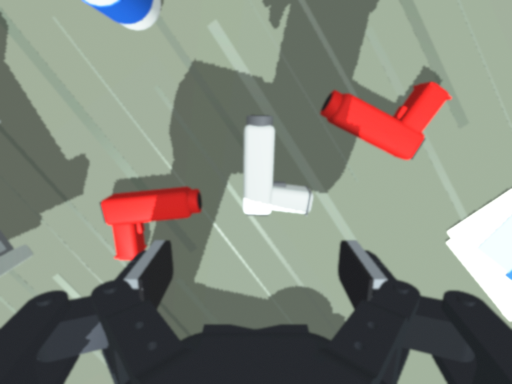

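The wrist view shows the white thermometer whole: barrel at column 259 (rows 115–215), grip to the right (310,200), with red decoys either side.

```bash
python3 - <<'E'
from h import *
d=np.load("w1.npz"); p,P=d["p"],d["P"]
v,u=np.mgrid[:384,:512]
m=(u>225)&(u<325)&(v>105)&(v<225)&(P[...,2]>34)&(P[...,2]<46)
X=P[m]
# side-insensitive: barrel = rows above grip
b=m&(v<178)&(v>118); B=P[b][:,:2]
r=cv2.minAreaRect(B.astype(np.float32)); print("barrel top rect",r)
box=cv2.boxPoints(r); e=[box[1]-box[0],box[2]-box[1]]; a=max(e,key=np.linalg.norm); a=a/np.linalg.norm(a); a*=np.sign(a[0])
n=np.array([-a[1],a[0]])
s=X[:,:2]@a; t=X[:,:2]@n
print("yaw",np.arctan2(a[1],a[0]),"s",np.percentile(s,[.5,99.5]),"t",np.percentile(t,[.5,99.5]),"tb",np.percentile(B@n,[1,50,99]))
tb=np.mean(np.percentile(B@n,[1,99])); s0=np.mean(np.percentile(s,[.5,99.5]))+11  # ends -82..60
print("grip pt",a*s0+n*tb, "z",np.median(X[:,2]))
# drawer
d=np.load("t1.npz"); D=d["P"]; Q=D.reshape(-1,3); Q=Q[(Q[:,0]>430)&(Q[:,0]<800)&(Q[:,1]>-20)&(Q[:,1]<340)]
F=Q[(Q[:,2]>158)&(Q[:,2]<178)&(Q[:,0]<560)]; r=cv2.minAreaRect(F[:,:2].astype(np.float32)); print("front",r,F[:,2].mean())
U=Q[(Q[:,2]>160)&(Q[:,2]<185)&(Q[:,0]>600)]
fl=Q[(Q[:,2]>88)&(Q[:,2]<101)&(Q[:,0]>480)]
c=np.array(r[0]); e=cv2.boxPoints(r); k=max([e[1]-e[0],e[2]-e[1]],key=np.linalg.norm); k=k/np.linalg.norm(k); k*=np.sign(k[1]); cx=np.array([k[1],-k[0]])
print("closing dir",cx,"yaw",np.arctan2(cx[1],cx[0]))
f=lambda A:(A[:,:2]-c)@np.stack([cx,k],1)
for N,A in (("front",F),("unit",U),("floor",fl)): q=f(A); print(N,np.percentile(q,[1,5,50,95,99],axis=0).T.round(0))
M=(f(Q)); 
G=[["." for _ in range(36)] for _ in range(30)]
for (x,y),z in zip(M,Q[:,2]):
    i,j=int((240-x)//10),int((180-y)//10)
    if 0<=i<30 and 0<=j<36: G[i][j]="#" if z>150 else "+" if z>125 else "o" if z>101 else "_" if z>85 else " "
print("\n".join("".join(r) for r in G))
E
```

```text
barrel top rect ((400.3590393066406, -269.97607421875), (41.35505294799805, 79.67990112304688), 54.991363525390625)
yaw -0.61101586 s [388.15377642 526.35066517] t [-67.27420139  29.20651152] tb [-11.36504325   8.76825584  29.20165401]
grip pt [ 388.64573073 -261.33154297] z 39.603557568571034
front ((494.4149475097656, 191.50631713867188), (297.92822265625, 20.768646240234375), 79.29203033447266) 168.40329932074326
closing dir [ 0.982587   -0.18580319] yaw -0.18688923
front [[  -9.   -8.    0.    9.   10.]
 [-146. -134.   -2.  134.  145.]]
unit [[ 192.  196.  245.  293.  312.]
 [-148. -139.   -8.  132.  146.]]
floor [[  21.   28.  114.  200.  207.]
 [-123. -116.  -33.   52.   93.]]
...##############################  .
 ..##############################   
 ..###################_##########   
  .#ooo+ooo+_______________o___ #   
  . o_oooooo___________________o    
  . .o++++++_____________________   
  . o+++++++___________________     
  ...o++++++___________________     
  ..o+++++++___________________     
  ..o++++++o___________________     
  ..o+++++++___________________     
  ..o______o________________o__     
  ..ooooo+++______o__________o_     
  ..oo++oo+o_________o_________     
. ..oo+o++++___________________     
. ..ooooo+++____o__o___________     
. ..o+ooooo+___________________     
. ..ooo++o++_o______o___o____o_     
....o+ooo+++__________________o     
....o+o+oo++___________________     
....oo+o++o+_______o______o____     
....oo_o_o_+___________________o    
....o++.+#++++++++#+++#+.+.+.o+o    
.. #  # # ############# # #    #    
...         o+++#+#+++              
...        ..++++++++               
...                                 
...                                 
...                           ......
...                      ...........
```

Emit:
move_arm(
  rows=[
    [0.6, 0.2, 4, 0.01, -1],
    [0.6, 0.2, 8, 0.01, -1],
    [0.6, 0.2, 12, 0.01, -1],
    [0.6, 0.2, 16, 0.01, -1],
    [0.6, 0.2, 19, 0.01, -1],
    [0.6, 0.2, 22, 0.01, -1],
    [0.6, 0.2, 24, 0.01, -1],
    [0.6, 0.2, 26, 0.01, -1],
    [0.6, 0.2, 27.6, 0.01, -1],
    [0.6, 0.2, 27.6, 0.01, -1],
  ],
)

```text
clock: 1.87
eef_pos: [386.4, -260.8, 2.6]
orientation: [-3.14, 0.006, -0.609]
wrist_force: [0.3, 0.3, -1.3]
finger_gap: 85.6
grasp_force: 0.0
```

Emit:
move_arm(
  rows=[
    [0, 0, 0, 0, 0.3],
    [0, 0, 0, 0, 0.3],
    [0, 0, 0, 0, 0.3],
    [0, 0, 0, 0, 0.3],
    [0, 0, 0, 0, 0.3],
    [0, 0, 0, 0, 0.3],
    [0, 0, 0, 0, 0.3],
    [0, 0, 0, 0, 0.3],
    [0, 0, 0, 0, 0.3],
  ],
  newtons=30,
)

```text
clock: 2.62
eef_pos: [388.7, -261.9, 6.4]
orientation: [3.141, -0.002, -0.609]
wrist_force: [-1.8, 0.1, 6.2]
finger_gap: 41.7
grasp_force: 31.3
```

Emit:
move_arm(
  rows=[
    [0, 0, -1, 0, 0.3],
    [0, 0, -3, 0, 0.3],
    [0, 0, -6, 0, 0.3],
    [0, 0, -9, 0, 0.3],
    [0, 0, -12, 0, 0.3],
    [0, 0, -15, 0, 0.3],
    [0, 0, -18, 0, 0.3],
    [0, 0, -21, 0, 0.3],
    [0, 0, -23, 0, 0.3],
    [0, 0, -24, 0, 0.3],
  ],
)

```text
clock: 3.45
eef_pos: [388.6, -261.5, 249.0]
orientation: [3.141, -0.005, -0.609]
wrist_force: [0.5, 0.1, -0.9]
finger_gap: 41.6
grasp_force: 31.2
```

Emit:
move_arm(
  rows=[
    [-0.3, -2, 0, 0, 0.3],
    [-0.7, -5, 0, -0.05, 0.3],
    [-1.2, -8, 0, -0.1, 0.3],
    [-1.7, -11.5, 0, -0.15, 0.3],
    [-2.2, -15, 0, -0.2, 0.3],
    [-2.7, -18.5, 0, -0.25, 0.3],
    [-3.2, -22, 0, -0.3, 0.3],
    [-3.6, -25, 0, -0.34, 0.3],
    [-3.9, -27, 0, -0.38, 0.3],
    [-4, -28, 0, -0.42, 0.3],
  ],
)

```text
clock: 4.28
eef_pos: [515.9, -6.5, 245.9]
orientation: [-3.141, -0.0, -0.184]
wrist_force: [-0.1, -0.8, -1.9]
finger_gap: 41.6
grasp_force: 31.1
```

Emit:
move_arm(
  rows=[
    [0, -1.5, 0, 0, 0.3],
    [-0.2, -4, 0, 0, 0.3],
    [-0.4, -7, 0, 0, 0.3],
    [-0.6, -10, 0, 0, 0.3],
    [-0.8, -13, 0, 0, 0.3],
    [-1, -15.5, 0, 0, 0.3],
    [-1, -17, 0, 0, 0.3],
    [-1, -17.3, 0, 0, 0.3],
    [-1, -17.3, 0, 0, 0.3],
  ],
)

```text
clock: 5.03
eef_pos: [538.2, 162.9, 245.5]
orientation: [3.141, 0.0, -0.188]
wrist_force: [-0.9, 1.0, -1.7]
finger_gap: 41.3
grasp_force: 31.1
```

```bash
python3 - <<'E'
from h import *
p,P,z,c=cap("wrist","w2.png"); np.savez("w2.npz",p=p,P=P); s=status.sense(); print(s["eef_pos"],s["orientation"])
c=np.array([494.4,191.5]); cx=np.array([.9826,-.1858]);k=np.array([.1858,.9826])
Q=P.reshape(-1,3); q=(Q[:,:2]-c)@np.stack([cx,k],1); z=Q[:,2]
G=[["." for _ in range(36)] for _ in range(30)]
for (x,y),h in zip(q,z):
    i,j=int((240-x)//10),int((180-y)//10)
    if 0<=i<30 and 0<=j<36: G[i][j]="#" if h>155 else "+" if h>128 else "o" if h>101 else "_" if h>85 else " "
print("\n".join("".join(r) for r in G))
E
```

```text
[538.25941338 162.20574338 245.46265689] [ 3.14112132e+00  1.52523041e-04 -1.88903047e-01]
....................................
....................................
...........____________________.....
...+ooooooo____________________o....
..ooooooooo____________________oo...
....+++++++____________________.....
....+++++++____________________.....
....o++++++____________________.....
....+++++++____________________.....
....+++++++____________________.....
....+++++++___________________o.....
....+_________________________+.....
....+ooooooo_______#__________+.....
....++ooooo+_____#####________+.....
....++ooooo+_____#####________+.....
....++ooooo+____.#####..______+.....
....++ooooo+____.#####..______+.....
....++ooooo+_##############___+.....
....++ooooo+_##############___+.....
....++ooooo+__############____+.....
....++ooooo+__##.#########____+.....
....++ooooo+___..#####..._____+.....
...############+.#...##.########+...
..#############.......#.#########...
..############...........########...
..........................##........
....................................
....................................
....................................
....................................
```

View pics/w2.png

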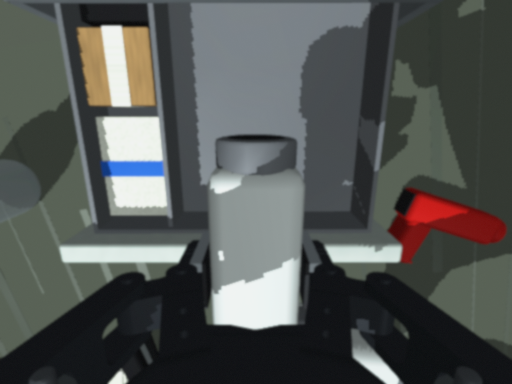

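The wrist view confirms the bay squared up with the tool: divider at column 165, right wall at column 380, front at row 245. The thermometer is held straight.

Emit:
move_arm(
  rows=[
    [1.5, 0, 0, 0, 0.3],
    [4, -0.1, 0, 0, 0.3],
    [5.9, -0.2, 0, 0, 0.3],
    [5.9, -0.2, 2, 0, 0.3],
    [5.9, -0.2, 4.5, 0, 0.3],
    [5.9, -0.2, 7, 0, 0.3],
    [5.9, -0.2, 9, 0, 0.3],
    [5.9, -0.2, 11, 0, 0.3],
    [5.9, -0.2, 12, 0, 0.3],
    [5.9, -0.2, 12, 0, 0.3],
  ],
)

```text
clock: 5.92
eef_pos: [595.8, 152.5, 123.3]
orientation: [3.14, 0.004, -0.19]
wrist_force: [-1.0, -0.5, -1.6]
finger_gap: 41.4
grasp_force: 31.0
```

Emit:
move_arm(
  rows=[
    [0, 0, 0, 0, 0.3],
    [0, 0, 0.5, 0, 0.3],
    [0, 0, 1.0, 0, 0.3],
    [0, 0, 1.5, 0, 0.3],
    [0, 0, 1.8, 0, 0.3],
    [0, 0, 2.1, 0, 0.3],
    [0, 0, 2.3, 0, 0.3],
    [0, 0, 2.3, 0, 0.3],
    [0, 0, 2.3, 0, 0.3],
  ],
)

```text
clock: 6.67
eef_pos: [596.8, 153.8, 102.3]
orientation: [-3.142, 0.0, -0.189]
wrist_force: [1.2, -0.1, -2.3]
finger_gap: 41.4
grasp_force: 31.1
```

Not in contact yet (-1.7 N is the object's weight), so I'll go down in small steps.

Emit:
move_arm(
  rows=[
    [0, 0, 0.1, 0, 0.3],
    [0, 0, 0.1, 0, 0.3],
    [0, 0, 0.1, 0, 0.3],
  ],
)

```text
clock: 6.92
eef_pos: [596.8, 153.8, 101.4]
orientation: [-3.142, -0.0, -0.189]
wrist_force: [0.7, -0.3, -2.5]
finger_gap: 41.9
grasp_force: 31.1
```

Emit:
move_arm(
  rows=[
    [0, 0, 0.1, 0, 0.3],
    [0, 0, 0.1, 0, 0.3],
    [0, 0, 0.1, 0, 0.3],
  ],
)

```text
clock: 7.17
eef_pos: [597.3, 153.7, 101.3]
orientation: [-3.141, -0.002, -0.189]
wrist_force: [-0.2, -1.0, 5.7]
finger_gap: 41.8
grasp_force: 32.0
```

Contact (+5.7 N). I'll release and rise.

Emit:
move_arm(
  rows=[
    [0, 0, 0, 0, -0.2],
    [0, 0, 0, 0, -0.4],
    [0, 0, 0, 0, -0.6],
    [0, 0, 0, 0, -0.6],
    [0, 0, 0, 0, -0.6],
    [0, 0, 0, 0, -0.6],
  ],
)

```text
clock: 7.67
eef_pos: [596.7, 153.8, 100.2]
orientation: [3.142, 0.0, -0.189]
wrist_force: [-0.1, -0.2, -0.4]
finger_gap: 68.4
grasp_force: 0.0
```

Emit:
move_arm(
  rows=[
    [0, 0, -1, 0, -0.6],
    [0, 0, -3, 0, -0.6],
    [0, 0, -6, 0, -0.6],
    [0, 0, -9, 0, -0.6],
    [0, 0, -12, 0, -0.6],
    [0, 0, -14, 0, -0.6],
    [-3, 0, -14, 0, -0.6],
    [-6, 0, -14, 0, -0.6],
    [-9, 0, -14, 0, -0.6],
    [-9, 0, -14, 0, -0.6],
  ],
)

```text
clock: 8.5
eef_pos: [504.3, 171.9, 241.4]
orientation: [-3.141, 0.001, -0.187]
wrist_force: [-0.1, -0.5, 0.3]
finger_gap: 68.5
grasp_force: 0.0
```

```bash
python3 - <<'E'
from h import *
p,P,z,c=cap("wrist","w3.png"); s=status.sense(); print(s["eef_pos"],s["orientation"])
c=np.array([494.4,191.5]); cx=np.array([.9826,-.1858]);k=np.array([.1858,.9826])
Q=P.reshape(-1,3); q=(Q[:,:2]-c)@np.stack([cx,k],1); z=Q[:,2]
G=[["." for _ in range(36)] for _ in range(30)]
for (x,y),h in zip(q,z):
    i,j=int((240-x)//10),int((180-y)//10)
    if 0<=i<30 and 0<=j<36: G[i][j]="#" if h>145 else "+" if h>125 else "o" if h>101 else "_" if h>85 else " "
print("\n".join("".join(r) for r in G))
t=(q[:,0]>30)&(q[:,0]<170)&(abs(q[:,1]+20)<15)&(z>120)&(z<150)
print(np.polyfit(q[t,0],z[t],1),np.median(z[t]),np.percentile(q[t,0],[1,99]))
E
```

```text
[506.69085575 171.37227334 241.67664567] [-3.14121061e+00 -9.37970595e-04 -1.87855774e-01]
....................................
....................................
....................................
....................................
....................................
.............___.__......_..........
...........____________________.....
....+++++++_______o++__________.....
....+++++++_______+++__________.....
....#++++++_______++++_________.....
....+++++++_______++++_________.....
....______________++++_________.....
....+oo+o++_______++++_________.....
....+o++++o_______++++_________.....
....+o+ooo+_______++++_________.....
....++++oo+o_____++#++________#.....
....#+++++++_____+++++oo______+.....
....#+oo++++_____+++++++++++__#.....
....++++++++_____+++++++++++__#.....
....##++++++_____+++++++++++__#.....
....+++ooo++____###+####++++__#.....
....+#+o++++###############___#.....
...##############################...
..###############################...
..###############################...
....................................
............+++++++++++.............
............+++++++++++.............
....................................
....................................
[-1.5936969e-02  1.3608551e+02] 134.78903516697557 [ 31.96747485 165.92171261]
```

View pics/w3.png

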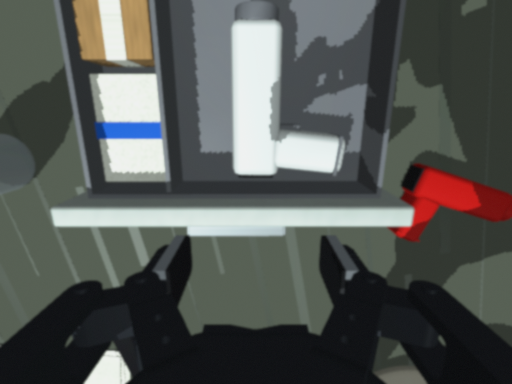

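The wrist view shows the thermometer lying flat in the wide bay (barrel column 257, rows 5–175), clear of the front at row 215. Next I'll shut the fingers and drop in front of the face, above the cup pull.

Emit:
move_arm(
  rows=[
    [-3, -0.8, 0, 0, 1],
    [-6.6, -1.7, 0, 0, 1],
    [-6.6, -1.7, 0, 0, 1],
    [-6.6, -1.7, 3, 0, 1],
    [-6.6, -1.7, 6, 0, 1],
    [-6.6, -1.7, 8.5, 0, 1],
    [-6.6, -1.7, 10, 0, 1],
    [-6.6, -1.7, 10, 0, 1],
    [-6.6, -1.7, 10, 0, 1],
  ],
)

```text
clock: 9.3
eef_pos: [447.5, 199.7, 140.7]
orientation: [3.142, -0.0, -0.19]
wrist_force: [-0.1, 0.2, 1.1]
finger_gap: -0.1
grasp_force: 0.0
```

Emit:
move_arm(
  rows=[
    [0.8, 0, 0, 0, 1],
    [1.6, 0, 0, 0, 1],
    [2.2, 0, 0, 0, 1],
    [2.7, 0, 0, 0, 1],
    [3.2, 0, 0, 0, 1],
    [3.8, 0, 0, 0, 1],
    [4.6, 0, 0, 0, 1],
    [5.4, 0, 0, 0, 1],
    [6.2, 0, 0, 0, 1],
    [7, 0, 0, 0, 1],
  ],
)

```text
clock: 10.13
eef_pos: [516.3, 186.6, 140.3]
orientation: [-3.141, -0.0, -0.189]
wrist_force: [-1.3, 1.1, 0.4]
finger_gap: -0.1
grasp_force: 0.8
```

Emit:
move_arm(
  rows=[
    [0.8, 0, 0, 0, 1],
    [1.6, 0, 0, 0, 1],
    [2.4, 0, 0, 0, 1],
    [3.2, 0, 0, 0, 1],
    [4, 0, 0, 0, 1],
    [4.8, 0, 0, 0, 1],
    [5.6, 0, 0, 0, 1],
    [6.4, 0, 0, 0, 1],
    [7.2, 0, 0, 0, 1],
    [8, 0, 0, 0, 1],
  ],
)

```text
clock: 10.97
eef_pos: [594.8, 171.5, 140.2]
orientation: [3.142, 0.0, -0.189]
wrist_force: [-1.3, 1.8, 0.6]
finger_gap: -0.4
grasp_force: 0.8
```

Emit:
move_arm(
  rows=[
    [0.6, 0, 0, 0, 1],
    [1.2, 0, 0, 0, 1],
    [1.8, 0, 0, 0, 1],
    [2.4, 0, 0, 0, 1],
    [3, 0, 0, 0, 1],
    [3.5, 0, 0, 0, 1],
    [3.8, 0, 0, 0, 1],
    [4.1, 0, 0, 0, 1],
    [4.4, 0, 0, 0, 1],
  ],
)

```text
clock: 11.72
eef_pos: [637.4, 163.2, 140.3]
orientation: [3.141, 0.0, -0.189]
wrist_force: [-1.9, -0.7, -0.4]
finger_gap: -0.2
grasp_force: 0.7
```

Emit:
move_arm(
  rows=[
    [0.2, 0, 0, 0, 1],
    [0.4, 0, 0, 0, 1],
    [0.6, 0, 0, 0, 1],
  ],
)

```text
clock: 11.97
eef_pos: [643.1, 162.2, 140.3]
orientation: [3.141, 0.001, -0.189]
wrist_force: [-7.2, 0.3, 0.7]
finger_gap: -0.0
grasp_force: 3.3
```

Catch force is rising at 200 mm, so I'll push on in small steps.

Emit:
move_arm(
  rows=[
    [0.2, 0, 0, 0, 1],
    [0.4, 0, 0, 0, 1],
    [0.6, 0, 0, 0, 1],
  ],
)

```text
clock: 12.22
eef_pos: [647.9, 161.3, 140.3]
orientation: [3.141, 0.004, -0.189]
wrist_force: [-7.9, -0.6, 2.9]
finger_gap: -0.3
grasp_force: 4.3
```

Emit:
move_arm(
  rows=[
    [0.2, 0, 0, 0, 1],
    [0.4, 0, 0, 0, 1],
    [0.4, 0, 0, 0, 1],
  ],
)

```text
clock: 12.47
eef_pos: [653.6, 160.3, 140.4]
orientation: [-3.141, -0.001, -0.189]
wrist_force: [-0.2, -0.1, 0.7]
finger_gap: -0.2
grasp_force: 0.0
```

Force is gone, so it has probably snapped in. One gentle nudge to check for the stop.

Emit:
move_arm(
  rows=[
    [0.1, 0, 0, 0, 1],
    [0.3, 0, 0, 0, 1],
    [0.3, 0, 0, 0, 1],
  ],
)

```text
clock: 12.72
eef_pos: [654.6, 160.2, 140.4]
orientation: [3.141, 0.004, -0.189]
wrist_force: [-10.6, -0.1, 5.3]
finger_gap: 0.1
grasp_force: 5.1
```

Emit:
move_arm(
  rows=[
    [0.1, 0, 0, 0, 1],
    [0.2, 0, 0, 0, 1],
    [0.2, 0, 0, 0, 1],
  ],
)

```text
clock: 12.97
eef_pos: [654.7, 160.2, 140.5]
orientation: [3.14, 0.009, -0.188]
wrist_force: [-23.0, 0.7, 10.5]
finger_gap: -0.1
grasp_force: 11.5
```

Hard stop: it's home. I'll back off and look.

Emit:
move_arm(
  rows=[
    [-0.4, 0, 0, 0, 1],
    [-1, 0, 0, 0, 1],
    [-2, 0, 0, 0, 1],
    [-4, 0, 0, 0, 1],
    [-6, 0, 0, 0, 1],
    [-8, 0, -3, 0, 1],
    [-10, 0, -7, 0, 1],
    [-12, 0, -10, 0, 1],
    [-13, 0, -11, 0, 1],
    [-13, 0, -11, 0, 1],
  ],
)

```text
clock: 13.8
eef_pos: [529.8, 184.6, 254.0]
orientation: [-3.139, -0.007, -0.188]
wrist_force: [0.7, -0.1, 0.3]
finger_gap: 0.0
grasp_force: 0.0
```

```bash
python3 - <<'E'
from h import *
p,P,z,c=cap("wrist","w4.png"); print(status.sense()["wrist_force"])
c=np.array([494.4,191.5]); cx=np.array([.9826,-.1858]);k=np.array([.1858,.9826])
Q=P.reshape(-1,3); q=(Q[:,:2]-c)@np.stack([cx,k],1); z=Q[:,2]
t=(z>160)&(z<173)&(abs(q[:,1])<130)&(q[:,0]>100)&(q[:,0]<260)
print(np.histogram(q[t,0],bins=np.arange(140,240,5)))
E
```

```text
[-0.58971601  0.21530566  0.00932674]
(array([   0,    0,    0,    0,    0,    0, 2086, 3041, 1944,    0,    0,
          0,    0,    0,    0,    0,    0,    0,    0]), array([140, 145, 150, 155, 160, 165, 170, 175, 180, 185, 190, 195, 200,
       205, 210, 215, 220, 225, 230, 235]))
```

View pics/w4.png

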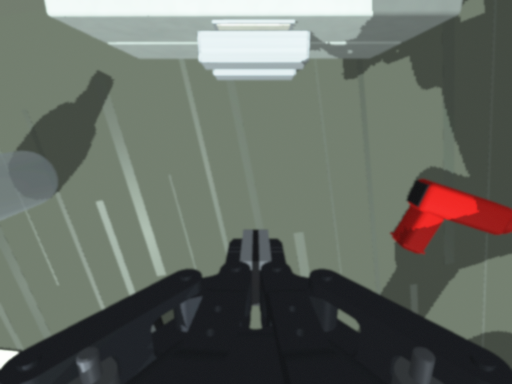

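The view shows both fronts stacked flush (rows 10–55) with the pulls aligned. The face moved about 180 mm, putting it about 18 mm before the mouth, which is home.

```bash
python3 -c "
from workcell import robot; print(robot.job_done())"
```

```text
the job is handed in; nothing more can be done
None
```

The thermometer was set down flat in the wide bay and the top drawer pushed gently home until it hit its stop; the job is handed in at about 14 s, with no verdict shown.

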